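# Set up the lens train on an optical rail

## Task

Set up the lens train: stand the three round lens mounts on the carriages of the rail, one upright in the middle of each carriage, the smallest on the carriage next to the lamp, the medium one on the middle carriage and the largest on the one next to the screen. Turn each so that its lens faces squarely along the rail. Do not tip a lens over, and leave the two square mirror mounts standing where they are.

Things in the scene. Friction and masses are not known exactly. Their poses are not given: they have to be found in the camera images.
- lens_small_center (a point): small round lens mount, loose, 0.1-0.22 kg: black ring 36 mm across, 16 mm thick, with a glass lens, upright on a dark post (19 mm) and round steel foot (44 mm); 82 mm tall. Point: ring centre, 64 mm above the foot's underside, 18 mm below the ring's top, over the foot's centre. z up; y = lens axis (either way round alike). From above a 36 x 16 mm bar: grip the ring's top across the 16 mm (along y).
- lens_medium_center (a point): medium round lens mount, loose, 0.1-0.22 kg: black ring 50 mm across, 16 mm thick, with a glass lens, upright on a dark post (19 mm) and round steel foot (44 mm); 89 mm tall. Point: ring centre, 64 mm above the foot's underside, 25 mm below the ring's top, over the foot's centre. z up; y = lens axis (either way round alike). From above a 50 x 16 mm bar: grip the ring's top across the 16 mm (along y).
- lens_large_center (a point): large round lens mount, loose, 0.1-0.22 kg: black ring 64 mm across, 16 mm thick, with a glass lens, upright on a dark post (19 mm) and round steel foot (44 mm); 96 mm tall. Point: ring centre, 64 mm above the foot's underside, 32 mm below the ring's top, over the foot's centre. z up; y = lens axis (either way round alike). From above a 64 x 16 mm bar: grip the ring's top across the 16 mm (along y).
- carriage_a_top (a point): one of three alike fixed black carriages on the rail (70 x 70 mm plate with flat bare top, 30 mm above the table, a small screw knob on its far side). This point is the centre of its flat top. z is up; y runs along the rail, x across it.
- carriage_b_top (a point): one of three alike fixed black carriages on the rail (70 x 70 mm plate with flat bare top, 30 mm above the table, a small screw knob on its far side). This point is the centre of its flat top. z is up; y runs along the rail, x across it.
- carriage_c_top (a point): one of three alike fixed black carriages on the rail (70 x 70 mm plate with flat bare top, 30 mm above the table, a small screw knob on its far side). This point is the centre of its flat top. z is up; y runs along the rail, x across it.
- lamp_top (a point): lamp housing, fixed on one end of the rail (either end): white upright box, 64 mm across the rail, 44 mm along it (foot 50 mm), black cooling fins on top, round amber windows on the faces towards and away from the carriages. Point: centre of its top, 143 mm above the table. y runs along the rail.
- screen_top (a point): projection screen, fixed at the other end of the rail from the lamp: a thin white square plate with dark edge, 96 mm wide across the rail, 5 mm thick, upright on a small post. This point is the middle of its upper edge, 146 mm above the table.
- mirror_1_center (a point): square mirror mount, loose, 0.2 kg, to be left alone: two black 50 x 50 mm plates one behind the other (25 mm together), three brass knobs at the back (out to 29 mm on the +y side), on the same post and foot as the lens mounts, 89 mm tall. Point: between the plates, 64 mm above the table. z up; y square to the plates.
- mirror_2_center (a point): square mirror mount, loose, 0.2 kg, to be left alone: two black 50 x 50 mm plates one behind the other (25 mm together), three brass knobs at the back (out to 29 mm on the +y side), on the same post and foot as the lens mounts, 89 mm tall. Point: between the plates, 64 mm above the table. z up; y square to the plates.

How it is judged (in metres and radians):
At the end, for the whole second after the job is handed in: Each lens mount stands released, upright and at rest on its carriage, centred on it within 12 mm, lens axis within 0.2 rad (about 11 degrees) of the rail's direction, either way round: small nearest the lamp, medium in the middle, large nearest the screen ((horizontal distance between lens_small_center and carriage_a_top below 0.012 m or horizontal distance between lens_small_center and carriage_b_top below 0.012 m or horizontal distance between lens_small_center and carriage_c_top below 0.012 m) and horizontal distance between lens_small_center and lamp_top below 0.185 m and angle between the y axis of each of lens_small_center, lens_medium_center, lens_large_center and the y axis of carriage_a_top, either way round below 0.2 rad and angle between each of lens_small_center, lens_medium_center, lens_large_center's own z axis and vertical below 0.1 rad and height (world z) of each of lens_small_center, lens_medium_center, lens_large_center above 0.087 m and linear speed of each of lens_small, lens_medium, lens_large below 0.02 m/s and (horizontal distance between lens_medium_center and carriage_a_top below 0.012 m or horizontal distance between lens_medium_center and carriage_b_top below 0.012 m or horizontal distance between lens_medium_center and carriage_c_top below 0.012 m) and horizontal distance between lens_medium_center and lamp_top between 0.185 and 0.295 m and (horizontal distance between lens_large_center and carriage_a_top below 0.012 m or horizontal distance between lens_large_center and carriage_b_top below 0.012 m or horizontal distance between lens_large_center and carriage_c_top below 0.012 m) and horizontal distance between lens_large_center and lamp_top above 0.295 m); the robot touches nothing.
It fails at once if a lens mount is tipped over (angle between any of lens_small_center, lens_medium_center, lens_large_center's own z axis and vertical above 0.8 rad).
It fails at once if a mirror mount is moved by more than 20 mm or tipped (distance of any of mirror_1_center, mirror_2_center from where it was at the start of the episode above 0.02 m).
It also fails if it takes over 90 s, if anything falls off the work surface, if the arm or the gripper's body presses on something with over 40 N, if the wrist force passes 120 N, or if a joint passes its speed limit or range.

## Robot

A 6-joint arm with a two-finger parallel gripper is mounted at the origin on the work surface. World frame = base frame: x ahead of the robot, y to its left, z up, the work surface at z = 0. Lengths are in mm, angles in rad, forces in N, time in s.
With the tool pointing down it reaches from about 425 to 950 mm from the base axis. Payload 14.7 kg.
Tool frame: the origin (TCP) lies at the very end of the fingers, on their centre line; the grasp point (between the pads) lies 19 mm behind it (env.grip_point_offset is the distance from the TCP to the grasp point, in mm); z points along the fingers, x is the direction in which the jaws open and shut, and the axes are right-handed (so a half turn about z gives the same grasp; the last joint's range is limited). The gripper opens to 85 mm and grips with 20 to 120 N. Pads are 22 mm wide; open, the fingers measure 114 mm over their backs; the gripper's body (76 mm by 85 mm) begins 54 mm behind the grasp point. The pads swing forward as they close: fully open they stand 13 mm farther back than shut.
Start: joints at [1.119, 0.48, 1.596, -0, 1.065, -0.047], TCP at [255.969, 597.472, 231.297] pointing down, gripper open.
Joint ranges: [-2.75, 2.75], [-0.82, 2.05], [0.23, 2.67], [-1.56, 4.7], [0.09, 2.69], [-2.92, 2.92]. Speed limits (rad/s): [1.89, 1.89, 2.39, 3.01, 3.01, 3.01].

## Interface

Orientations are given as a unit quaternion [w, x, y, z].
In Python, from plant import env gives the robot as it stands.
- The arm moves only by the shell command python3 -m pendant 'ROWS' [OPENING] [FORCE]. ROWS is JSON, a list of rows, each a list of 2 entries, a list of its own where there are three numbers: the shift along the tool's x, y, z in m, then the turn, a rotation vector about the tool's x, y, z in rad. In form: [[[tx, ty, tz], [ax, ay, az]], ...]. A call has exactly 8 rows; each row shifts and turns the commanded pose from where the row before left it, along the tool's axes as they then stand; what a row does not reach is not made up. A row lasts 1/8 s, in which the tool goes at most 62.5 mm and 10.7 degrees, less where a joint would pass 70% of its speed; a pose out of reach is approached as far as the arm can. A call with a gripper value outside its range is refused whole. OPENING is the opening in per cent of the stroke, from 0 (shut) to 100 (fully open), set as the call begins (- or left out, the last holds). The fingers move at their own pace and stop on an object; FORCE is the grip in N (left out, the last holds). Time passes only in rows, so rows that do not move let the fingers close, or fill a call up. It gives the time, the measured TCP pose, the force and the opening at its end, in the units of the state.
- env.sense(): the state, without advancing time (a new reading comes with each control period).
- env.read_camera(name): name is "side" or "top" or "wrist"; returns a dict with "color" (420x560x3 uint8, blue, green, red), "K" (3x3 intrinsics, pixels), "R" (3x3) and "t" (3): a world point X has camera coordinates R X + t. Camera axes: x right, y down, z forward; pixel columns grow to the right and rows downward; lengths in mm; the calibration is good to about 2 mm. A picture is of the moment at which its call begins. There is no depth.
- env.hand_in(): hands the job in, once; it reports no verdict.
The state is a dict: "clock": time; "joints": joint angles; "qvel": joint speeds; "effort": joint torques, N m; "position": TCP position; "tcp_rot": TCP orientation; "ft_force": force on the tool from outside, world axes, zero at the start; "torque": the same for the moment, N m; "finger_gap": finger opening in mm.
Only numpy, scipy, OpenCV 4.12 (cv2) and the standard library are available. Lean on these libraries where they do the work, as an engineer would, in place of code of your own. Each camera call takes 0.05 s, during which the arm holds its last target.

## Working session

There is one attempt and no reset: what is moved stays moved. The work goes in short steps, Python scripts to look and compute and a shell command to move; the robot and the scene stay as the last step left them, time stands still between calls to the robot, and variables do not carry over. Pictures are saved under pics/ and viewed, and the job is handed in when it is done.

```bash
ls; mkdir -p pics; python3 - <<'E'
from plant import env
import cv2
s=env.sense();print(s)
for n in("side","top","wrist"):
    c=env.read_camera(n);cv2.imwrite(f"pics/{n}0.png",c["color"]);print(n,c["K"],c["R"],c["t"])
E
```

```text
pics
{'clock': 0.0, 'joints': array([ 1.11940461e+00,  4.80816044e-01,  1.59684518e+00,  3.30407941e-05,
        1.06509417e+00, -4.66045783e-02]), 'qvel': array([-0.00111888, -0.00024245, -0.00068732,  0.00014495, -0.00075413,
       -0.00092285]), 'effort': array([-2.44667448e-03, -9.50659704e+01, -4.30194604e+01, -1.25175088e-04,
        1.22106142e-02, -2.67110391e-05]), 'position': array([255.78732143, 597.12911102, 230.69332975]), 'tcp_rot': array([ 2.84686896e-04,  8.34816556e-01,  5.50527910e-01, -5.07101636e-04]), 'ft_force': array([-1.18838372,  0.05102491, -0.62128863]), 'torque': array([-0.04604573,  0.00536728,  0.0510774 ]), 'finger_gap': 85.32314448346027}
side [[502.05235327   0.         280.55545446]
 [  0.         502.05235327 200.75381606]
 [  0.           0.           1.        ]] [[ 0.988529   -0.14943415 -0.02190567]
 [-0.11351513 -0.63945089 -0.76040573]
 [ 0.09962298  0.75416974 -0.64907878]] [-560.1778228   155.44077767 1154.83851969]
top [[499.77439314   0.         271.82995563]
 [  0.         499.77439314 211.06122518]
 [  0.           0.           1.        ]] [[-0.01569285 -0.99983721  0.00890424]
 [-0.99675505  0.01494008 -0.07909596]
 [ 0.07895006 -0.01011658 -0.99682724]] [   5.50502284  551.15465371 1107.48993028]
wrist [[338.95071615   0.         275.65028363]
 [  0.         338.95071615 213.47782734]
 [  0.           0.           1.        ]] [[ 3.93766772e-01  9.19210282e-01 -4.31648246e-04]
 [ 8.77459358e-01 -3.75741718e-01  2.98132918e-01]
 [ 2.73884655e-01 -1.17773590e-01 -9.54524267e-01]] [-649.62383006  -38.58928092  378.2363332 ]
```

View pics/top0.png

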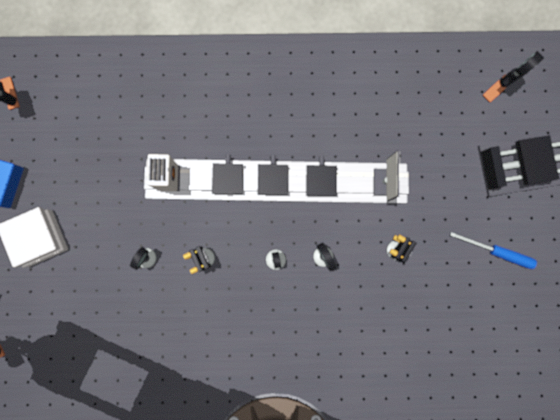

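View pics/side0.png

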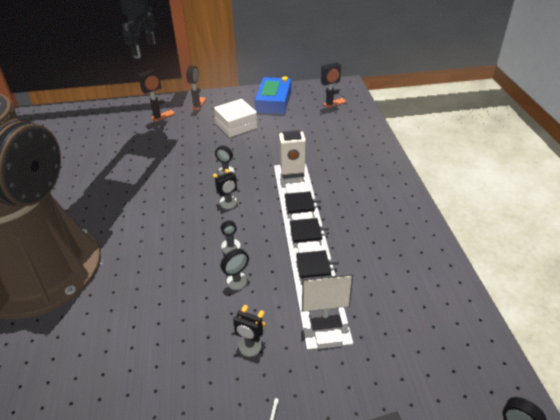

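View pics/wrist0.png

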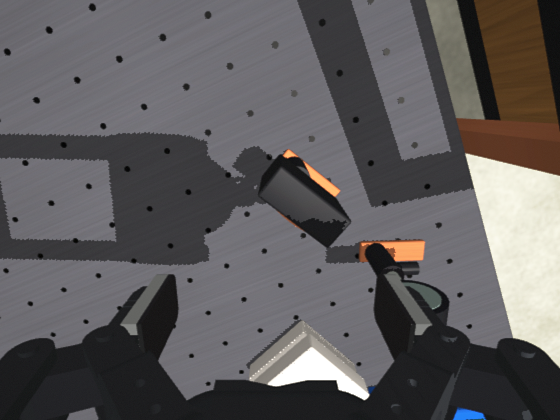

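```bash
cat > h.py <<'E'
import numpy as np,cv2
from plant import env
def ray(c,u,v,z):
    R,t,K=c["R"],c["t"],c["K"]
    C=-R.T@t; d=R.T@np.linalg.inv(K)@np.array([u,v,1.]); return C+d*(z-C[2])/d[2]
def proj(c,X):
    p=c["K"]@(c["R"]@np.asarray(X,float)+c["t"]); return p[:2]/p[2]
def crop(im,x0,y0,x1,y1,s,name):
    cv2.imwrite(name,cv2.resize(im[y0:y1,x0:x1],None,fx=s,fy=s,interpolation=cv2.INTER_CUBIC))
E
python3 - <<'E'
from h import *
im=cv2.imread("pics/top0.png")
crop(im,120,140,250,280,5.7/1.0*.75,"pics/a.png")
crop(im,120,230,280,290,5,"pics/b.png")
crop(im,255,230,415,290,5,"pics/c.png")
crop(im,140,145,280,210,5.5,"pics/d.png")
crop(im,270,145,410,210,5.5,"pics/e.png")
s=cv2.imread("pics/side0.png")
crop(s,190,130,290,370,2.5,"pics/f.png")
E
```

```text
(no output)
```

View pics/b.png

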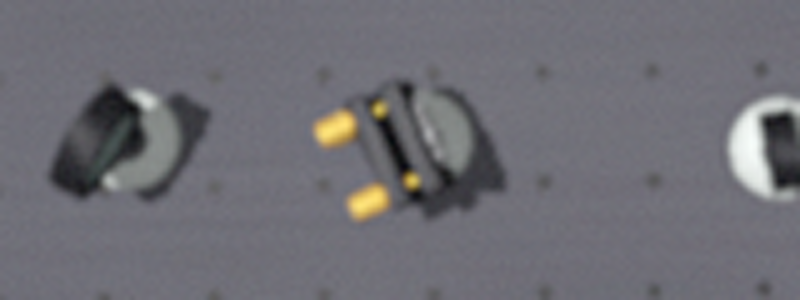

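View pics/c.png

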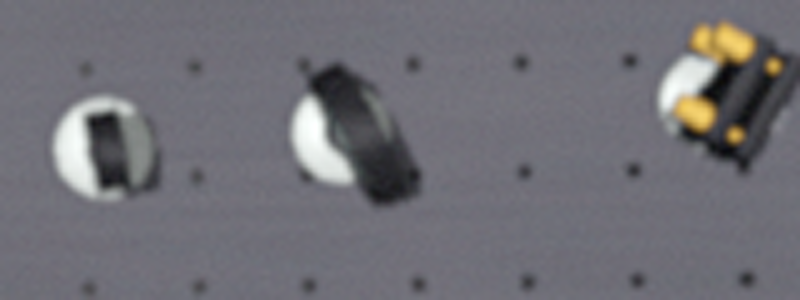

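View pics/d.png

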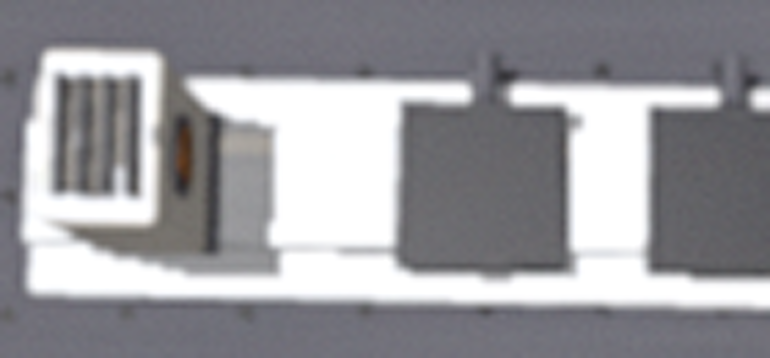

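View pics/e.png

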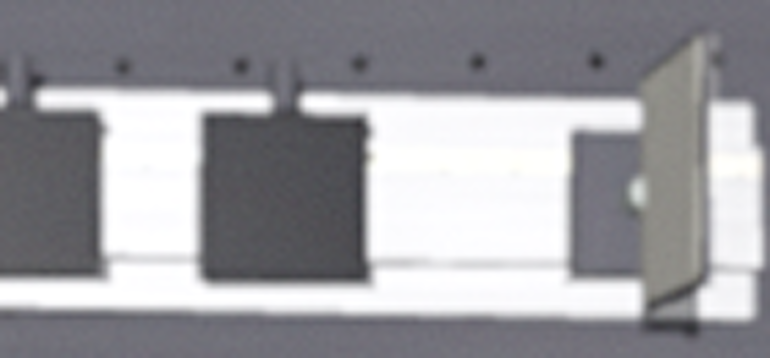

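View pics/f.png

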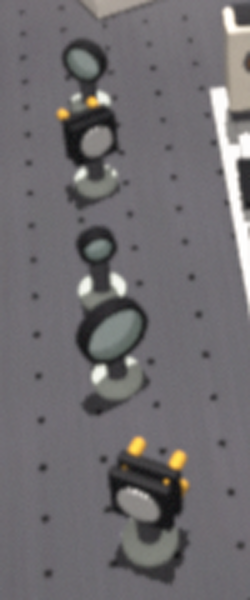

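```bash
cat > fit.py <<'E'
from h import *
import pickle
def pts_ring(x,y,a,r,base=0):
    # a: lens-axis angle in world
    ax=np.array([np.cos(a),np.sin(a),0]); h=np.array([-np.sin(a),np.cos(a),0]); c=np.array([x,y,base+64.])
    th=np.linspace(0,2*np.pi,48)
    return [np.array([c+s*8*ax+r*(np.cos(t)*h+np.sin(t)*np.array([0,0,1])) for t in th]) for s in(-1,1)]
def pts_foot(x,y,base=0,r=22,zs=(0,8)):
    th=np.linspace(0,2*np.pi,48)
    return [np.array([[x+r*np.cos(t),y+r*np.sin(t),base+z] for t in th]) for z in zs]
def pts_post(x,y,base=0,top=45):
    return pts_foot(x,y,base,9.5,(8,top))
def overlay(c,im,lst,s):
    big=cv2.resize(im,None,fx=s,fy=s,interpolation=cv2.INTER_CUBIC)
    for P,col in lst:
        q=np.array([proj(c,p) for p in P]); q=((q+.5)*s-.5)
        cv2.polylines(big,[np.round(q*8).astype(np.int32)],True,col,1,cv2.LINE_AA,3)
    return big
E
python3 - <<'E'
from fit import *
top=env.read_camera("top");side=env.read_camera("side")
pickle.dump((top,side),open("cams.pkl","wb"))
f=lambda U,V,x0,y0,s:((U+.5)/s-.5+x0,(V+.5)/s-.5+y0)
# feet at z=4, ring bar centres near z ~top
for n,fc,x0 in(("med",(133,142),120),("small",(105,148),255),("large",(341,135),255)):
    print(n,ray(top,*f(*fc,x0,230,5),8)[:2])
# carriages
for n,cs,x0 in(("A",[(402,103),(568,106),(567,272),(400,270)],140),("B1",[(651,107),(649,270)],140),("B2",[(100,113),(102,275)],270),("C",[(203,114),(368,117),(366,281),(202,279)],270)):
    P=np.array([ray(top,*f(*q,x0,145,5.5),30)[:2] for q in cs]);print(n,P.round(1).tolist(),P.mean(0))
P=np.array([ray(top,*f(*q,140,145,5.5),138)[:2] for q in [(42,48),(163,52),(158,227),(32,222)]]);print("lamp",P.round(1).tolist(),P.mean(0))
E
```

```text
med [449.87894631 283.15948146]
small [442.52820994  -9.92838537]
large [ 446.71082035 -117.3061538 ]
A [[660.7, 129.0], [658.4, 60.9], [589.9, 62.1], [591.7, 130.2]] [625.16734093  95.53501   ]
B1 [[657.5, 26.8], [590.2, 28.5]] [623.87652177  27.67220761]
B2 [[654.1, -40.5], [587.1, -40.1]] [620.62158957 -40.33372837]
C [[653.1, -82.9], [650.9, -150.8], [583.1, -148.2], [584.9, -81.0]] [ 617.98589239 -115.70662925]
lamp [[664.0, 250.6], [661.8, 205.8], [596.4, 207.6], [599.0, 254.0]] [630.30754062 229.51711309]
```

```bash
cat > ov.py <<'E'
from fit import *
import sys,json
top,side=pickle.load(open("cams.pkl","rb"))
L=json.loads(sys.argv[1]); out=sys.argv[2]
def lst(a):
    l=[]
    for x,y,d,r in L:
        for P in pts_ring(x,y,np.radians(d),r): l.append((P,(0,0,255)))
        for P in pts_foot(x,y): l.append((P,(0,255,0)))
    return l
t=overlay(top,top["color"],lst(0),5); s=overlay(side,side["color"],lst(0),5)
rows=[]
for x,y,d,r in L:
    q=(proj(top,[x,y,50])*5).astype(int);w=130
    p=(proj(side,[x,y,50])*5).astype(int)
    rows.append(np.vstack([t[q[1]-w:q[1]+w,q[0]-w:q[0]+w],s[p[1]-w-20:p[1]+w+20,p[0]-w:p[0]+w]]))
cv2.imwrite(out,np.hstack(rows))
E
python3 ov.py '[[450,283,61,25],[442.5,-10,94,18],[447,-117,-61.5,32]]' pics/o1.png
```

```text
(no output)
```

View pics/o1.png

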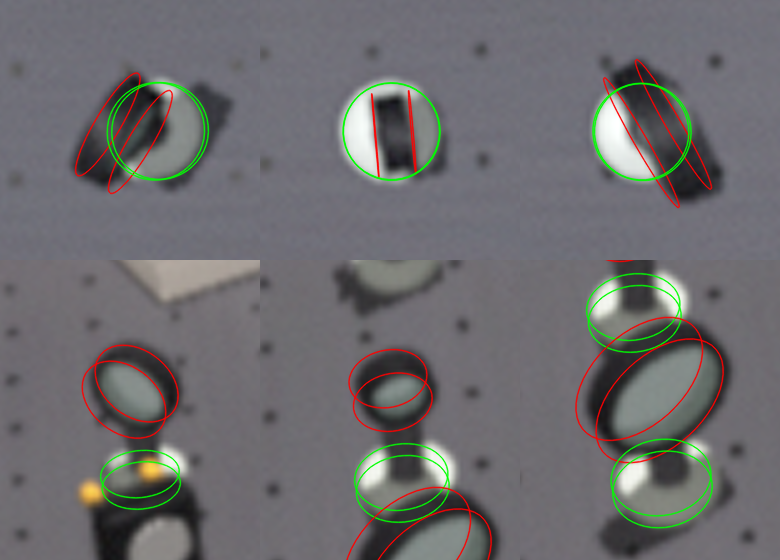

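```bash
cat > plan.py <<'E'
# plan x y z yawdeg [nrows] : tool-down pose, gives per-row shift/turn (uniform world line)
import sys,numpy as np
from plant import env
from scipy.spatial.transform import Rotation as Ro
def go(x,y,z,yaw,n=8):
    s=env.sense();p=s["position"];q=s["tcp_rot"];R=Ro.from_quat([q[1],q[2],q[3],q[0]])
    y0=np.degrees(np.arctan2(*R.as_matrix()[[1,0],0]));d=(yaw-y0+90)%180-90
    T=Ro.from_euler("z",yaw if abs((yaw-y0+180)%360-180)<=90 else yaw+180,degrees=True)*Ro.from_euler("x",180,degrees=True)
    dv=(R.inv()*T).as_rotvec()
    print("clock",round(s["clock"],2),"pos",p.round(1),"yaw",round(y0,1),"tilt",np.degrees(np.arccos(-R.as_matrix()[2,2])).round(2),"dyaw",round(d,1),"gap",round(s["finger_gap"],1),"q",s["joints"].round(2),"F",s["ft_force"].round(1))
    w=(np.array([x,y,z])-p)/n; cur=R
    for i in range(n):
        print([np.round(cur.inv().apply(w)/1000,4).tolist(),np.round(dv/n,4).tolist()]); cur=cur*Ro.from_rotvec(dv/n)
a=[float(v) for v in sys.argv[1:]]
go(*a[:4],int(a[4]) if len(a)>4 else 8)
E
python3 plan.py 451 281 190 61
```

```text
clock 0.25 pos [255.9 597.3 231. ] yaw 66.8 tilt 0.03 dyaw -5.8 gap 85.5 q [ 1.12  0.48  1.6  -0.    1.07 -0.05] F [ 0.1  0.3 -0.2]
[[-0.0267, 0.038, 0.0051], [0.0, 0.0001, 0.0127]]
[[-0.0263, 0.0383, 0.0051], [0.0, 0.0001, 0.0127]]
[[-0.0258, 0.0387, 0.0051], [0.0, 0.0001, 0.0127]]
[[-0.0253, 0.039, 0.0051], [0.0, 0.0001, 0.0127]]
[[-0.0248, 0.0393, 0.0051], [0.0, 0.0001, 0.0127]]
[[-0.0243, 0.0396, 0.0051], [0.0, 0.0001, 0.0127]]
[[-0.0238, 0.0399, 0.0051], [0.0, 0.0001, 0.0127]]
[[-0.0233, 0.0402, 0.0051], [0.0, 0.0001, 0.0127]]
```

```bash
python3 -m pendant '[[[-0.0267,0.038,0.005],[0,0,0.0127]],[[-0.0263,0.0383,0.005],[0,0,0.0127]],[[-0.0258,0.0387,0.005],[0,0,0.0127]],[[-0.0253,0.039,0.005],[0,0,0.0127]],[[-0.0248,0.0393,0.005],[0,0,0.0127]],[[-0.0243,0.0396,0.005],[0,0,0.0127]],[[-0.0238,0.0399,0.005],[0,0,0.0127]],[[-0.0233,0.0402,0.005],[0,0,0.0127]]]' 70
python3 - <<'E'
from h import *
for n in("wrist",):
    c=env.read_camera(n);cv2.imwrite(f"pics/{n}1.png",c["color"])
    im=c["color"].copy()
    from fit import *
    l=[(P,(0,0,255)) for P in pts_ring(451,281,np.radians(61),25)]+[(P,(0,255,0)) for P in pts_foot(451,281)]
    cv2.imwrite("pics/w1.png",overlay(c,im,l,1.4))
E
python3 plan.py 451 281 59 61
```

```text
clock: 1.25
position: [451.7, 279.7, 191.2]
tcp_rot: [-0.0, 0.862, 0.507, 0.0]
ft_force: [0.1, 1.0, 0.2]
finger_gap: 59.5
clock 1.3 pos [453.6 275.9 190.6] yaw 60.9 tilt 0.09 dyaw 0.1 gap 59.6 q [ 0.49  0.36  1.91 -0.    0.87 -0.57] F [ 3.5 -4.3 -1.1]
[[0.0004, -0.0006, 0.0165], [0.0001, 0.0001, -0.0003]]
[[0.0004, -0.0006, 0.0165], [0.0001, 0.0001, -0.0003]]
[[0.0004, -0.0006, 0.0165], [0.0001, 0.0001, -0.0003]]
[[0.0004, -0.0006, 0.0165], [0.0001, 0.0001, -0.0003]]
[[0.0004, -0.0006, 0.0165], [0.0001, 0.0001, -0.0003]]
[[0.0004, -0.0006, 0.0165], [0.0001, 0.0001, -0.0003]]
[[0.0004, -0.0006, 0.0165], [0.0001, 0.0001, -0.0003]]
[[0.0004, -0.0006, 0.0165], [0.0001, 0.0001, -0.0003]]
```

View pics/w1.png

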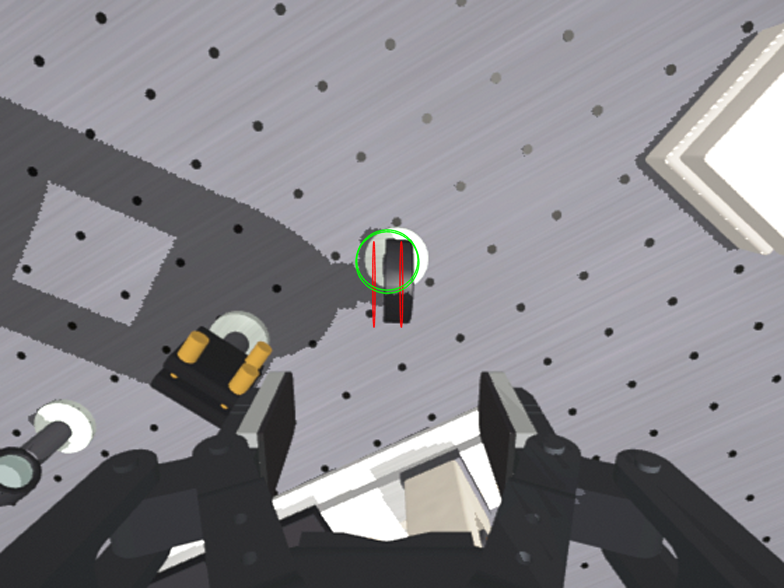

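```bash
python3 -m pendant '[[[0,0,0.005],[0,0,0]],[[0,0,0.005],[0,0,0]],[[0,0,0.005],[0,0,0]],[[0,0,0.005],[0,0,0]],[[0,0,0],[0,0,0]],[[0,0,0],[0,0,0]],[[0,0,0],[0,0,0]],[[0,0,0],[0,0,0]]]'
cat > wr.py <<'E'
import sys
from fit import *
x,y,d,r=map(float,sys.argv[1:5])
c=env.read_camera("wrist")
l=[(P,(0,0,255)) for P in pts_ring(x,y,np.radians(d),r)]+[(P,(0,255,0)) for P in pts_foot(x,y)]
cv2.imwrite(sys.argv[5],overlay(c,c["color"],l,1.4)); pickle.dump(c,open("w.pkl","wb"))
E
python3 wr.py 451 281 61 25 pics/w2.png;python3 plan.py 451 281 59 61 1
```

```text
clock: 2.3
position: [451.1, 281.0, 171.4]
tcp_rot: [-0.0, 0.862, 0.507, 0.0]
ft_force: [0.3, 0.4, -0.4]
finger_gap: 59.4
clock 2.35 pos [451.1 281.  171.4] yaw 61.0 tilt 0.01 dyaw 0.0 gap 59.7 q [ 0.5   0.39  1.93 -0.    0.82 -0.56] F [0.2 0.1 0.2]
[[-0.0001, -0.0001, 0.1124], [0.0001, -0.0002, -0.0003]]
```

View pics/w2.png

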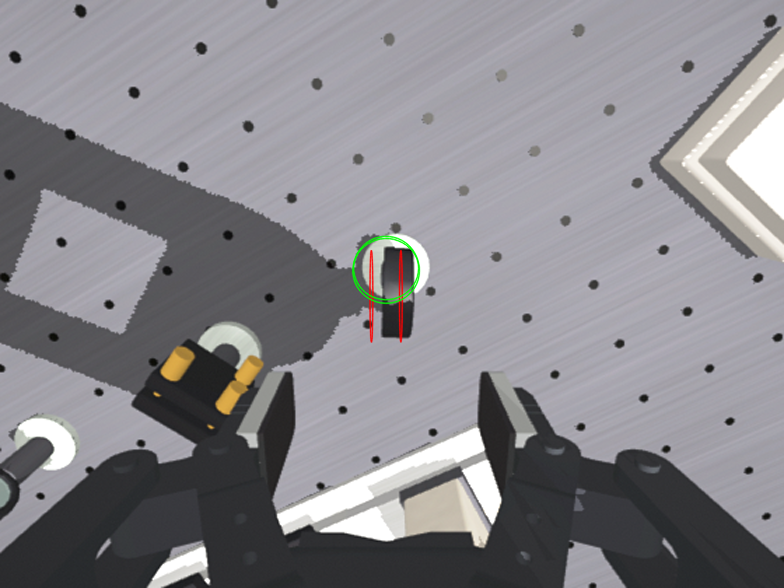

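```bash
python3 -m pendant '[[[0.0055,-0.0015,0.01],[0,0,0]],[[0,0,0.02],[0,0,0]],[[0,0,0.02],[0,0,0]],[[0,0,0.02],[0,0,0]],[[0,0,0.02],[0,0,0]],[[0,0,0.015],[0,0,0]],[[0,0,0.007],[0,0,0]],[[0,0,0],[0,0,0]]]'
python3 wr.py 453.5 286 61 25 pics/w3.png;python3 - <<'E'
from h import *
c=env.read_camera("side");crop(c["color"],170,120,310,220,5,"pics/s3.png")
E
```

```text
clock: 3.35
position: [452.2, 286.5, 59.0]
tcp_rot: [-0.0, 0.862, 0.507, -0.0]
ft_force: [-0.3, -0.7, 0.3]
finger_gap: 59.8
```

View pics/w3.png

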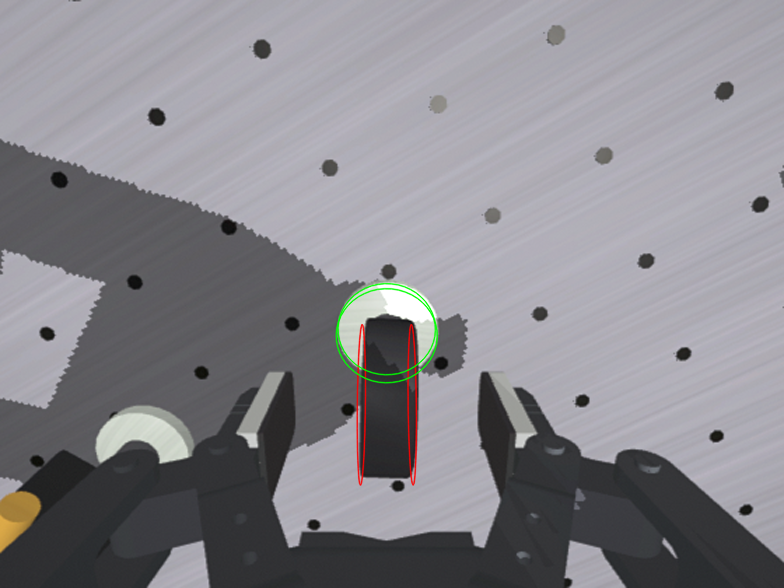

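View pics/s3.png

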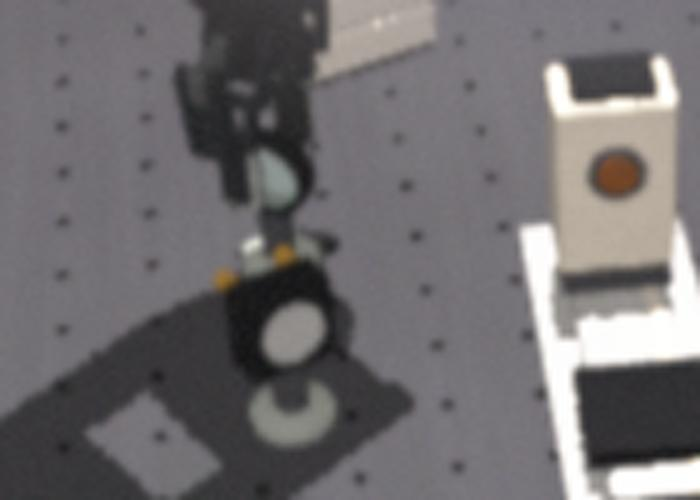

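```bash
python3 -m pendant '[[[0,0,0],[0,0,0]],[[0,0,0],[0,0,0]],[[0,0,0],[0,0,0]],[[0,0,0],[0,0,0]],[[0,0,0],[0,0,0]],[[0,0,0],[0,0,0]],[[0,0,0],[0,0,0]],[[0,0,0],[0,0,0]]]' 0 40
python3 -m pendant '[[[0,0,-0.003],[0,0,0]],[[0,0,-0.008],[0,0,0]],[[0,0,-0.012],[0,0,0]],[[0,0,-0.015],[0,0,0]],[[0,0,-0.015],[0,0,0]],[[0,0,-0.015],[0,0,0]],[[0,0,-0.008],[0,0,0]],[[0,0,-0.004],[0,0,0]]]'
python3 wr.py 453.5 286 61 25 pics/w4.png; python3 plan.py 622 -6.3 139 88 14
```

```text
clock: 4.45
position: [452.5, 286.7, 59.7]
tcp_rot: [-0.0, 0.862, 0.507, 0.0]
ft_force: [-0.0, 1.7, 7.5]
finger_gap: 15.3
clock: 5.45
position: [452.5, 286.6, 139.9]
tcp_rot: [0.0, 0.862, 0.507, 0.0]
ft_force: [0.7, -0.2, -1.4]
finger_gap: 14.6
clock 5.5 pos [452.5 286.6 140. ] yaw 61.0 tilt 0.03 dyaw 27.0 gap 15.1 q [ 0.51  0.44  1.95 -0.    0.75 -0.56] F [ 0.9  0.5 -1. ]
[[-0.0124, 0.0207, 0.0001], [0.0, -0.0, -0.0337]]
[[-0.0131, 0.0203, 0.0001], [0.0, -0.0, -0.0337]]
[[-0.0138, 0.0199, 0.0001], [0.0, -0.0, -0.0337]]
[[-0.0145, 0.0194, 0.0001], [0.0, -0.0, -0.0337]]
[[-0.0151, 0.0189, 0.0001], [0.0, -0.0, -0.0337]]
[[-0.0157, 0.0184, 0.0001], [0.0, -0.0, -0.0337]]
[[-0.0163, 0.0178, 0.0001], [0.0, -0.0, -0.0337]]
[[-0.0169, 0.0173, 0.0001], [0.0, -0.0, -0.0337]]
[[-0.0175, 0.0167, 0.0001], [0.0, -0.0, -0.0337]]
[[-0.018, 0.0161, 0.0001], [0.0, -0.0, -0.0337]]
[[-0.0186, 0.0155, 0.0001], [0.0, -0.0, -0.0337]]
[[-0.0191, 0.0148, 0.0001], [0.0, -0.0, -0.0337]]
[[-0.0196, 0.0142, 0.0001], [0.0, -0.0, -0.0337]]
[[-0.02, 0.0135, 0.0001], [0.0, -0.0, -0.0337]]
```

View pics/w4.png

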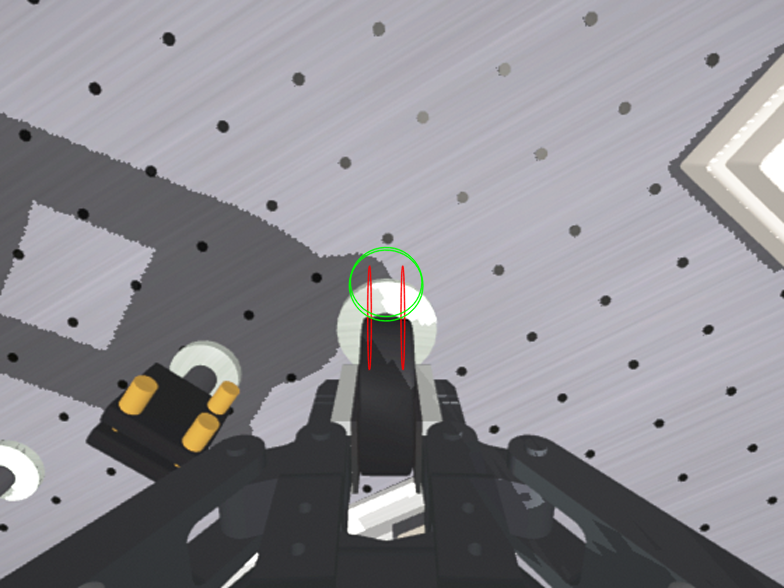

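```bash
python3 -m pendant '[[[-0.0124,0.0207,0],[0,0,-0.0337]],[[-0.0131,0.0203,0],[0,0,-0.0337]],[[-0.0138,0.0199,0],[0,0,-0.0337]],[[-0.0145,0.0194,0],[0,0,-0.0337]],[[-0.0151,0.0189,0],[0,0,-0.0337]],[[-0.0157,0.0184,0],[0,0,-0.0337]],[[-0.0163,0.0178,0],[0,0,-0.0337]],[[-0.0169,0.0173,0],[0,0,-0.0337]]]'
python3 -m pendant '[[[-0.0175,0.0167,0],[0,0,-0.0337]],[[-0.018,0.0161,0],[0,0,-0.0337]],[[-0.0186,0.0155,0],[0,0,-0.0337]],[[-0.0191,0.0148,0],[0,0,-0.0337]],[[-0.0196,0.0142,0],[0,0,-0.0337]],[[-0.02,0.0135,0],[0,0,-0.0337]],[[0,0,0],[0,0,0]],[[0,0,0],[0,0,0]]]'
cat > look.py <<'E'
import sys
from fit import *
# shows top & side with placed-lens overlays: args name, list of [x,y,deg,r,base]
import json
L=json.loads(sys.argv[2])
out=[]
for n in("top","side","wrist"):
    c=env.read_camera(n);l=[]
    for x,y,d,r,b in L:
        l+=[(P,(0,0,255)) for P in pts_ring(x,y,np.radians(d),r,b)]+[(P,(0,255,0)) for P in pts_foot(x,y,b)]
    for (cx,cy) in((625.2,95.5),(622,-6.3),(618,-115.7)):
        u=np.array([.034,1,0]);v=np.array([1,-.034,0]);cc=np.array([cx,cy,30])
        l+=[(np.array([cc+35*(a*u+b*v) for a,b in((1,1),(1,-1),(-1,-1),(-1,1))]),(255,255,0))]
    k=3 if n!="wrist" else 1.4
    im=overlay(c,c["color"],l,k)
    if n!="wrist":
        q=(proj(c,[L[0][0],L[0][1],80])*k).astype(int)
        a=max(q[1]-200,0);b=max(q[0]-200,0);im=im[a:a+400,b:b+400];out.append(im)
    else: cv2.imwrite(f"pics/{sys.argv[1]}w.png",im)
cv2.imwrite(f"pics/{sys.argv[1]}.png",np.hstack(out))
E
python3 look.py m1 '[[622,-6.3,88,25,80]]'; python3 plan.py 622 -6.3 90 88 1
```

```text
clock: 6.5
position: [549.4, 118.4, 138.7]
tcp_rot: [-0.0, 0.785, 0.619, -0.0]
ft_force: [0.2, 0.7, -1.6]
finger_gap: 15.2
clock: 7.5
position: [621.5, -6.1, 138.8]
tcp_rot: [-0.0, 0.719, 0.695, -0.0]
ft_force: [1.0, -0.4, -1.5]
finger_gap: 14.9
clock 7.65 pos [621.7  -5.7 139.2] yaw 88.0 tilt 0.03 dyaw -0.0 gap 15.2 q [-0.06  0.54  1.75  0.    0.85 -1.59] F [ 0.  -0.8 -1.6]
[[-0.0006, 0.0004, 0.0492], [-0.0005, -0.0001, 0.0007]]
```

View pics/m1.png

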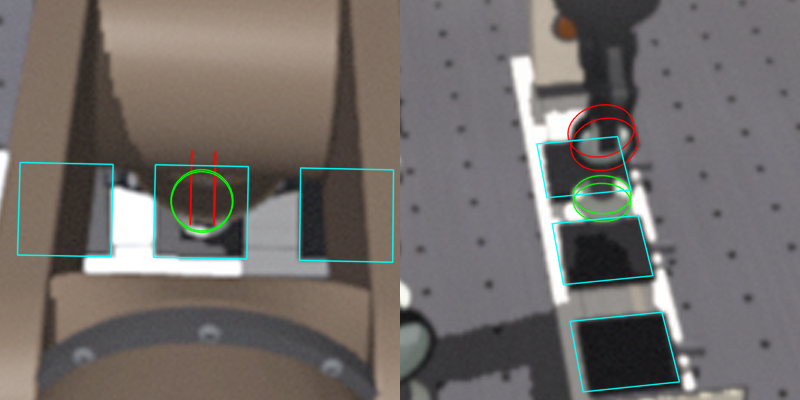

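View pics/m1w.png

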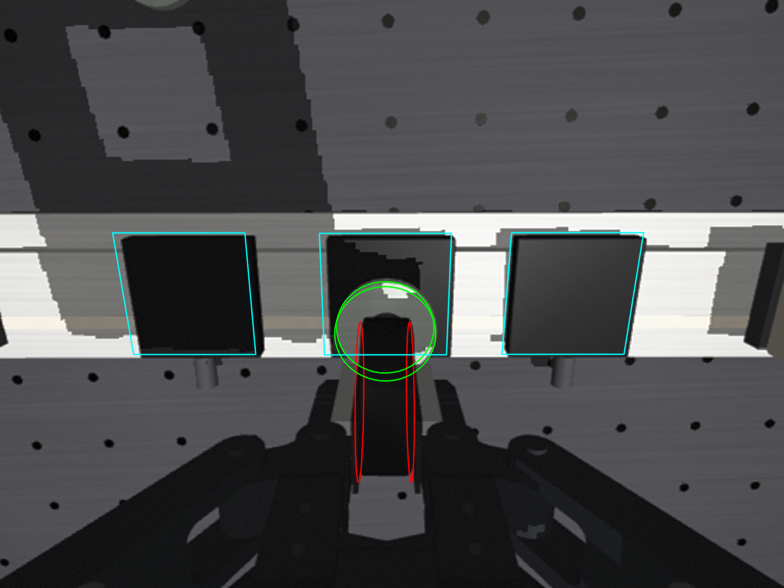

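```bash
python3 -m pendant '[[[0.0018,0.001,0.01],[0,0,0]],[[0,0,0.012],[0,0,0]],[[0,0,0.012],[0,0,0]],[[0,0,0.008],[0,0,0]],[[0,0,0.004],[0,0,0]],[[0,0,0.0015],[0,0,0]],[[0,0,0],[0,0,0]],[[0,0,0],[0,0,0]]]'
python3 look.py m2 '[[623,-4.7,88,25,30.5]]'; python3 plan.py 622 -6.3 90 88 1
```

```text
clock: 8.65
position: [623.3, -4.6, 92.1]
tcp_rot: [0.0, 0.719, 0.695, 0.0]
ft_force: [0.1, 0.2, -0.4]
finger_gap: 15.4
clock 8.8 pos [623.3  -4.6  92.1] yaw 88.0 tilt 0.03 dyaw -0.0 gap 15.2 q [-0.06  0.6   1.78 -0.    0.76 -1.59] F [ 0.3 -0.8 -1.9]
[[-0.0018, -0.0012, 0.002], [0.0005, 0.0, 0.0003]]
```

View pics/m2.png

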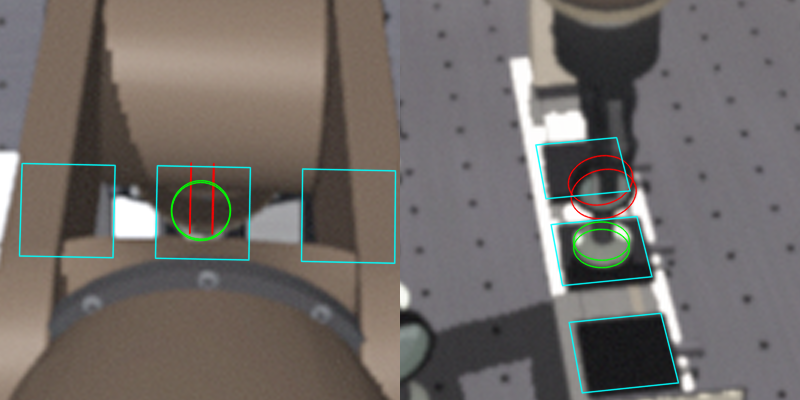

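View pics/m2w.png

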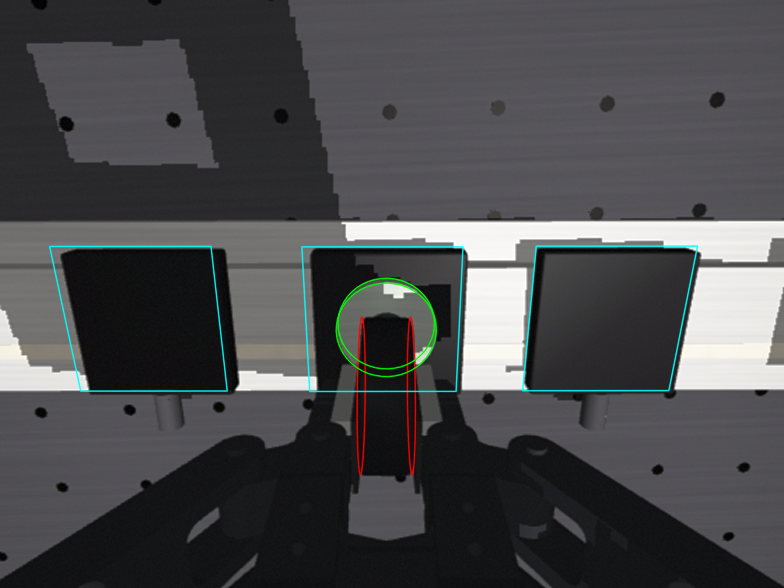

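```bash
python3 -m pendant '[[[-0.0005,-0.0005,0.001],[0,0,0]],[[0,0,0.001],[0,0,0]],[[0,0,0],[0,0,0]],[[0,0,0],[0,0,0]],[[0,0,0],[0,0,0]],[[0,0,0],[0,0,0]],[[0,0,0],[0,0,0]],[[0,0,0],[0,0,0]]]'
python3 plan.py 622 -6.3 90 88 1
```

```text
clock: 9.8
position: [622.6, -5.1, 89.8]
tcp_rot: [-0.0, 0.719, 0.695, -0.0]
ft_force: [-0.3, -0.0, -1.1]
finger_gap: 15.1
clock 9.8 pos [622.6  -5.1  89.8] yaw 88.0 tilt 0.0 dyaw -0.0 gap 15.1 q [-0.06  0.61  1.78 -0.    0.76 -1.59] F [-0.3 -0.  -1.1]
[[-0.0013, -0.0006, -0.0002], [-0.0, 0.0, 0.0003]]
```

```bash
python3 -m pendant '[[[0,0,0.0003],[0,0,0]],[[0,0,0.0003],[0,0,0]],[[0,0,0.0003],[0,0,0]],[[0,0,0.0003],[0,0,0]],[[0,0,0],[0,0,0]],[[0,0,0],[0,0,0]],[[0,0,0],[0,0,0]],[[0,0,0],[0,0,0]]]'
```

```text
clock: 10.8
position: [623.1, -5.1, 89.7]
tcp_rot: [0.0, 0.719, 0.695, 0.0]
ft_force: [-3.6, 0.8, 14.6]
finger_gap: 14.8
```

Contact (14.6 N up). Release and rise.

```bash
python3 -m pendant '[[[0,0,-0.0008],[0,0,0]],[[0,0,0],[0,0,0]],[[0,0,0],[0,0,0]],[[0,0,0],[0,0,0]],[[0,0,0],[0,0,0]],[[0,0,0],[0,0,0]],[[0,0,0],[0,0,0]],[[0,0,0],[0,0,0]]]' 60
python3 look.py m3 '[[622.5,-5.1,88,25,30]]'; python3 plan.py 447.5 -119 190 118.5 14
```

```text
clock: 11.8
position: [622.7, -5.0, 89.4]
tcp_rot: [0.0, 0.719, 0.695, 0.0]
ft_force: [-0.5, -0.7, -0.5]
finger_gap: 51.1
clock 11.95 pos [622.6  -5.   89.4] yaw 88.0 tilt 0.0 dyaw 30.5 gap 51.0 q [-0.06  0.61  1.78 -0.    0.75 -1.59] F [ 0.3  0.3 -0.5]
[[-0.0086, -0.0122, -0.0072], [0.0, 0.0, -0.038]]
[[-0.0081, -0.0125, -0.0072], [0.0, 0.0, -0.038]]
[[-0.0076, -0.0128, -0.0072], [0.0, 0.0, -0.038]]
[[-0.0071, -0.0131, -0.0072], [0.0, 0.0, -0.038]]
[[-0.0066, -0.0134, -0.0072], [0.0, 0.0, -0.038]]
[[-0.0061, -0.0136, -0.0072], [0.0, 0.0, -0.038]]
[[-0.0056, -0.0138, -0.0072], [0.0, 0.0, -0.038]]
[[-0.0051, -0.014, -0.0072], [0.0, 0.0, -0.038]]
[[-0.0045, -0.0142, -0.0072], [0.0, 0.0, -0.038]]
[[-0.004, -0.0144, -0.0072], [0.0, 0.0, -0.038]]
[[-0.0034, -0.0145, -0.0072], [0.0, 0.0, -0.038]]
[[-0.0029, -0.0146, -0.0072], [0.0, 0.0, -0.038]]
[[-0.0023, -0.0147, -0.0072], [0.0, 0.0, -0.038]]
[[-0.0017, -0.0148, -0.0072], [0.0, 0.0, -0.038]]
```

View pics/m3w.png

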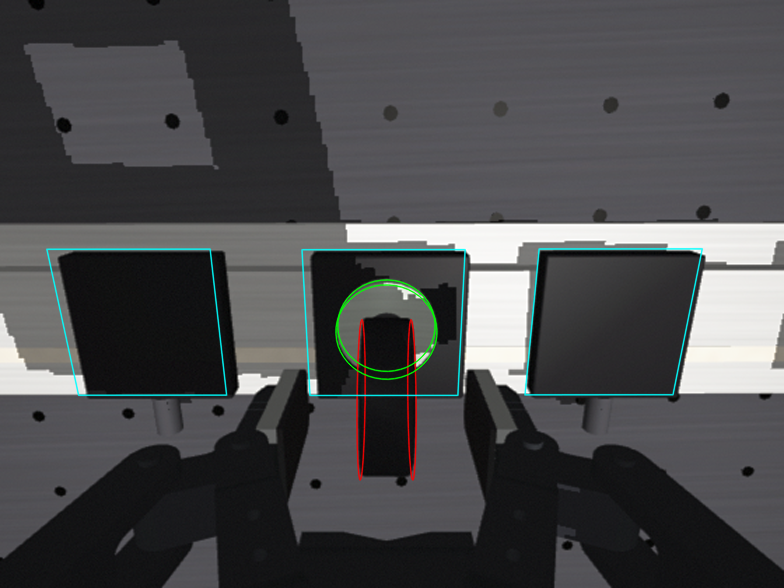

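```bash
python3 -m pendant '[[[0,0,-0.006],[0,0,0]],[[0,0,-0.015],[0,0,0]],[[0,0,-0.02],[0,0,0]],[[0,0,-0.02],[0,0,0]],[[0,0,-0.02],[0,0,0]],[[0,0,-0.012],[0,0,0]],[[0,0,-0.005],[0,0,0]],[[0,0,-0.002],[0,0,0]]]' 75
python3 plan.py 448 -117 180 118.5 8
```

```text
clock: 12.95
position: [622.5, -5.0, 189.5]
tcp_rot: [-0.0, 0.719, 0.695, -0.0]
ft_force: [-0.6, -0.2, -0.3]
finger_gap: 64.3
clock 12.95 pos [622.5  -5.  189.5] yaw 88.0 tilt 0.0 dyaw 30.5 gap 64.3 q [-0.06  0.48  1.7   0.    0.95 -1.59] F [-0.6 -0.2 -0.3]
[[-0.0147, -0.0213, 0.0012], [-0.0, -0.0, -0.0665]]
[[-0.0133, -0.0223, 0.0012], [-0.0, -0.0, -0.0665]]
[[-0.0118, -0.0231, 0.0012], [-0.0, -0.0, -0.0665]]
[[-0.0102, -0.0238, 0.0012], [-0.0, -0.0, -0.0665]]
[[-0.0086, -0.0244, 0.0012], [-0.0, -0.0, -0.0665]]
[[-0.007, -0.025, 0.0012], [-0.0, -0.0, -0.0665]]
[[-0.0053, -0.0254, 0.0012], [-0.0, -0.0, -0.0665]]
[[-0.0036, -0.0257, 0.0012], [-0.0, -0.0, -0.0665]]
```

```bash
python3 -m pendant '[[[-0.0147,-0.0213,0.001],[0,0,-0.0665]],[[-0.0133,-0.0223,0.001],[0,0,-0.0665]],[[-0.0118,-0.0231,0.001],[0,0,-0.0665]],[[-0.0102,-0.0238,0.001],[0,0,-0.0665]],[[-0.0086,-0.0244,0.001],[0,0,-0.0665]],[[-0.007,-0.025,0.001],[0,0,-0.0665]],[[-0.0053,-0.0254,0.001],[0,0,-0.0665]],[[-0.0036,-0.0257,0.001],[0,0,-0.0665]]]'
python3 -m pendant '[[[0,0,0],[0,0,0]],[[0,0,0],[0,0,0]],[[0,0,0],[0,0,0]],[[0,0,0],[0,0,0]],[[0,0,0],[0,0,0]],[[0,0,0],[0,0,0]],[[0,0,0],[0,0,0]],[[0,0,0],[0,0,0]]]'
python3 look.py l1 '[[448,-117,118.5,32,0],[622.5,-5,88,25,30]]';python3 plan.py 448 -117 66 118.5 1
```

```text
clock: 13.95
position: [446.9, -117.3, 180.9]
tcp_rot: [-0.001, 0.51, 0.86, -0.0]
ft_force: [0.1, 0.3, -0.7]
finger_gap: 64.1
clock: 14.95
position: [448.0, -117.0, 181.4]
tcp_rot: [0.0, 0.511, 0.859, -0.0]
ft_force: [0.4, 0.0, -0.1]
finger_gap: 63.6
clock 15.1 pos [ 448.  -117.   181.4] yaw 118.5 tilt 0.0 dyaw 0.0 gap 64.4 q [-0.32  0.29  2.07 -0.    0.79 -2.39] F [-0.1  0.4 -0. ]
[[-0.0, -0.0, 0.1154], [0.0, 0.0, -0.0]]
```

View pics/l1w.png

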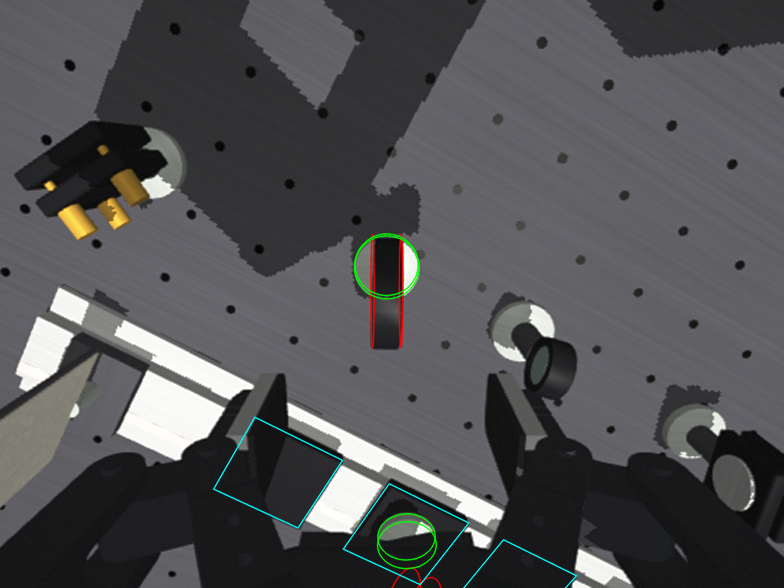

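View pics/l1.png

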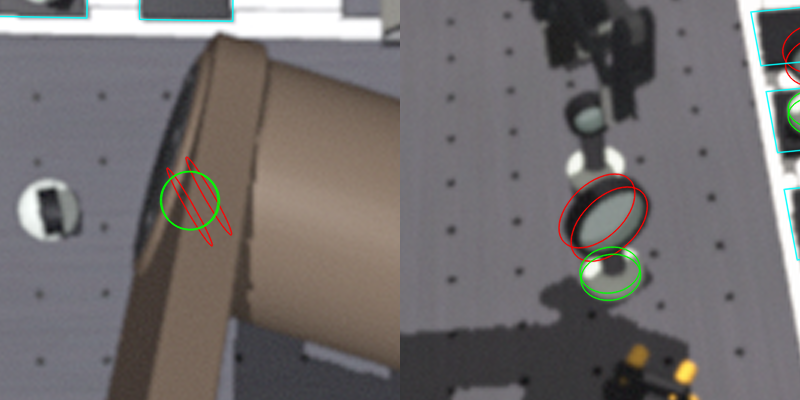

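```bash
python3 -m pendant '[[[0,0,0.01],[0,0,0]],[[0,0,0.02],[0,0,0]],[[0,0,0.02],[0,0,0]],[[0,0,0.02],[0,0,0]],[[0,0,0.02],[0,0,0]],[[0,0,0.017],[0,0,0]],[[0,0,0.008],[0,0,0]],[[0,0,0],[0,0,0]]]'
python3 look.py l2 '[[448,-117,118.5,32,0]]'
```

```text
clock: 16.1
position: [447.6, -116.9, 65.9]
tcp_rot: [-0.001, 0.511, 0.859, -0.0]
ft_force: [0.1, 0.2, 0.1]
finger_gap: 64.0
```

View pics/l2w.png

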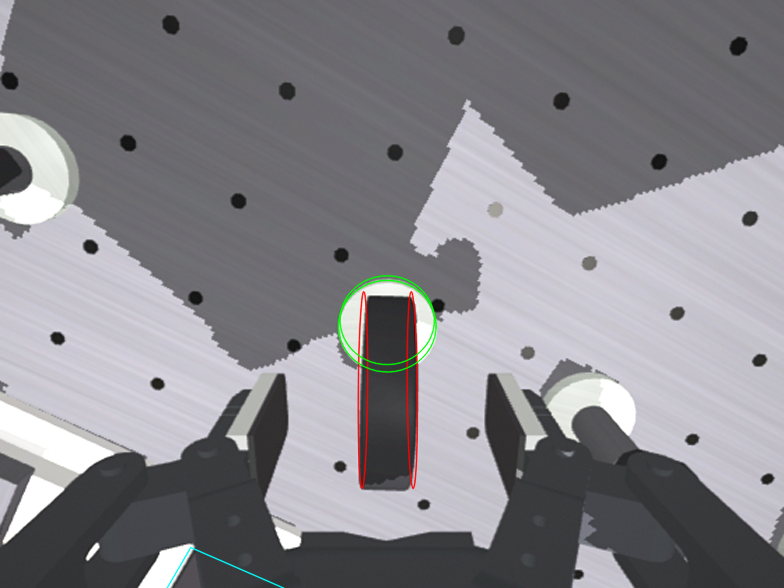

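```bash
python3 -m pendant '[[[0,0,0],[0,0,0]],[[0,0,0],[0,0,0]],[[0,0,0],[0,0,0]],[[0,0,0],[0,0,0]],[[0,0,0],[0,0,0]],[[0,0,0],[0,0,0]],[[0,0,0],[0,0,0]],[[0,0,0],[0,0,0]]]' 0 40
python3 -m pendant '[[[0,0,-0.003],[0,0,0]],[[0,0,-0.008],[0,0,0]],[[0,0,-0.012],[0,0,0]],[[0,0,-0.015],[0,0,0]],[[0,0,-0.015],[0,0,0]],[[0,0,-0.015],[0,0,0]],[[0,0,-0.008],[0,0,0]],[[0,0,-0.004],[0,0,0]]]'
python3 plan.py 619 -113 146 88 14
```

```text
clock: 17.25
position: [448.1, -117.1, 66.7]
tcp_rot: [0.0, 0.511, 0.859, 0.0]
ft_force: [-1.5, -0.3, 5.8]
finger_gap: 15.4
clock: 18.25
position: [448.2, -117.0, 147.0]
tcp_rot: [0.0, 0.511, 0.859, 0.0]
ft_force: [-0.1, -0.0, -1.4]
finger_gap: 15.4
clock 18.25 pos [ 448.2 -117.   147. ] yaw 118.5 tilt 0.04 dyaw -30.5 gap 15.4 q [-0.32  0.34  2.1  -0.    0.7  -2.39] F [-0.1 -0.  -1.4]
[[-0.0056, 0.0109, 0.0001], [0.0, 0.0, 0.038]]
[[-0.0052, 0.0111, 0.0001], [0.0, 0.0, 0.038]]
[[-0.0047, 0.0113, 0.0001], [0.0, 0.0, 0.038]]
[[-0.0043, 0.0114, 0.0001], [0.0, 0.0, 0.038]]
[[-0.0039, 0.0116, 0.0001], [0.0, 0.0, 0.038]]
[[-0.0034, 0.0117, 0.0001], [0.0, 0.0, 0.038]]
[[-0.003, 0.0118, 0.0001], [0.0, 0.0, 0.038]]
[[-0.0025, 0.0119, 0.0001], [0.0, 0.0, 0.038]]
[[-0.0021, 0.012, 0.0001], [0.0, 0.0, 0.038]]
[[-0.0016, 0.0121, 0.0001], [0.0, 0.0, 0.038]]
[[-0.0011, 0.0122, 0.0001], [0.0, 0.0, 0.038]]
[[-0.0007, 0.0122, 0.0001], [0.0, 0.0, 0.038]]
[[-0.0002, 0.0122, 0.0001], [0.0, 0.0, 0.038]]
[[0.0002, 0.0122, 0.0001], [0.0, 0.0, 0.038]]
```

```bash
python3 -m pendant '[[[-0.0056,0.0109,0],[0,0,0.038]],[[-0.0052,0.0111,0],[0,0,0.038]],[[-0.0047,0.0113,0],[0,0,0.038]],[[-0.0043,0.0114,0],[0,0,0.038]],[[-0.0039,0.0116,0],[0,0,0.038]],[[-0.0034,0.0117,0],[0,0,0.038]],[[-0.003,0.0118,0],[0,0,0.038]],[[-0.0025,0.0119,0],[0,0,0.038]]]'
python3 -m pendant '[[[-0.0021,0.012,0],[0,0,0.038]],[[-0.0016,0.0121,0],[0,0,0.038]],[[-0.0011,0.0122,0],[0,0,0.038]],[[-0.0007,0.0122,0],[0,0,0.038]],[[-0.0002,0.0122,0],[0,0,0.038]],[[0.0002,0.0122,0],[0,0,0.038]],[[0,0,0],[0,0,0]],[[0,0,0],[0,0,0]]]'
python3 -m pendant '[[[0,0,0.01],[0,0,0]],[[0,0,0.012],[0,0,0]],[[0,0,0.012],[0,0,0]],[[0,0,0.006],[0,0,0]],[[0,0,0.002],[0,0,0]],[[0,0,0],[0,0,0]],[[0,0,0],[0,0,0]],[[0,0,0],[0,0,0]]]'
python3 look.py l3 '[[619,-113,88,32,38]]'; python3 plan.py 619 -113 97 88 1
```

```text
clock: 19.25
position: [545.7, -114.6, 146.0]
tcp_rot: [-0.0, 0.636, 0.772, -0.0]
ft_force: [0.3, -0.5, -2.2]
finger_gap: 14.9
clock: 20.25
position: [618.2, -112.9, 146.0]
tcp_rot: [-0.0, 0.719, 0.695, -0.0]
ft_force: [-0.2, 1.0, -1.7]
finger_gap: 15.2
clock: 21.25
position: [619.1, -113.1, 104.7]
tcp_rot: [0.0, 0.719, 0.695, 0.0]
ft_force: [-0.2, -0.3, -1.6]
finger_gap: 15.0
clock 21.4 pos [ 619.  -113.1  104.6] yaw 88.0 tilt 0.02 dyaw -0.0 gap 15.0 q [-0.23  0.59  1.75 -0.    0.79 -1.77] F [ 0.7  0.3 -2.6]
[[0.0001, -0.0, 0.0076], [0.0003, 0.0001, 0.0004]]
```

View pics/l3w.png

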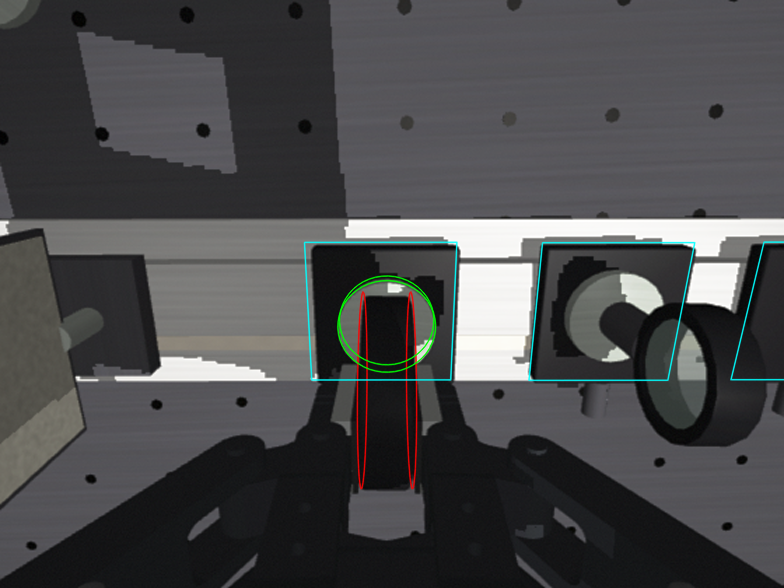

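View pics/l3.png

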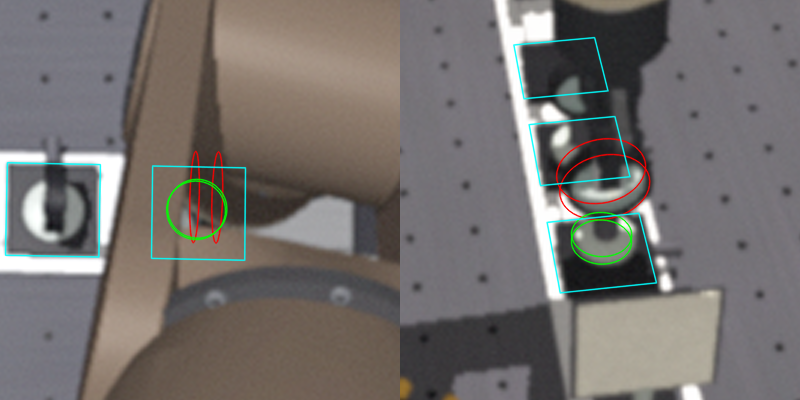

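```bash
python3 -m pendant '[[[0,0,0.003],[0,0,0]],[[0,0,0.003],[0,0,0]],[[0,0,0.001],[0,0,0]],[[0,0,0.0004],[0,0,0]],[[0,0,0.0004],[0,0,0]],[[0,0,0.0003],[0,0,0]],[[0,0,0],[0,0,0]],[[0,0,0],[0,0,0]]]'
```

```text
clock: 22.4
position: [619.1, -113.1, 96.7]
tcp_rot: [0.0, 0.719, 0.695, 0.0]
ft_force: [-2.0, 0.2, 6.0]
finger_gap: 15.3
```

```bash
python3 -m pendant '[[[0,0,-0.0002],[0,0,0]],[[0,0,0],[0,0,0]],[[0,0,0],[0,0,0]],[[0,0,0],[0,0,0]],[[0,0,0],[0,0,0]],[[0,0,0],[0,0,0]],[[0,0,0],[0,0,0]],[[0,0,0],[0,0,0]]]' 55
python3 -m pendant '[[[0,0,-0.006],[0,0,0]],[[0,0,-0.015],[0,0,0]],[[0,0,-0.02],[0,0,0]],[[0,0,-0.02],[0,0,0]],[[0,0,-0.02],[0,0,0]],[[0,0,-0.012],[0,0,0]],[[0,0,-0.005],[0,0,0]],[[0,0,-0.002],[0,0,0]]]'
python3 plan.py 443.5 -9 180 95 8
```

```text
clock: 23.4
position: [618.9, -113.0, 96.5]
tcp_rot: [-0.0, 0.719, 0.695, -0.0]
ft_force: [1.3, 0.2, -0.0]
finger_gap: 46.8
clock: 24.4
position: [618.8, -113.0, 196.5]
tcp_rot: [-0.0, 0.719, 0.695, -0.0]
ft_force: [0.1, 0.7, -0.3]
finger_gap: 47.0
clock 24.4 pos [ 618.8 -113.   196.5] yaw 88.0 tilt 0.01 dyaw 7.0 gap 47.0 q [-0.23  0.49  1.68  0.    0.97 -1.77] F [ 0.1  0.7 -0.3]
[[0.0122, -0.0223, 0.0021], [-0.0, -0.0, -0.0152]]
[[0.0126, -0.0222, 0.0021], [-0.0, -0.0, -0.0152]]
[[0.0129, -0.022, 0.0021], [-0.0, -0.0, -0.0152]]
[[0.0132, -0.0218, 0.0021], [-0.0, -0.0, -0.0152]]
[[0.0136, -0.0216, 0.0021], [-0.0, -0.0, -0.0152]]
[[0.0139, -0.0214, 0.0021], [-0.0, -0.0, -0.0152]]
[[0.0142, -0.0211, 0.0021], [-0.0, -0.0, -0.0152]]
[[0.0145, -0.0209, 0.0021], [-0.0, -0.0, -0.0152]]
```

```bash
python3 -m pendant '[[[0.0122,-0.0223,0.002],[0,0,-0.0152]],[[0.0126,-0.0222,0.002],[0,0,-0.0152]],[[0.0129,-0.022,0.002],[0,0,-0.0152]],[[0.0132,-0.0218,0.002],[0,0,-0.0152]],[[0.0136,-0.0216,0.002],[0,0,-0.0152]],[[0.0139,-0.0214,0.002],[0,0,-0.0152]],[[0.0142,-0.0211,0.002],[0,0,-0.0152]],[[0.0145,-0.0209,0.002],[0,0,-0.0152]]]' 75
python3 -m pendant '[[[0,0,0],[0,0,0]],[[0,0,0],[0,0,0]],[[0,0,0],[0,0,0]],[[0,0,0],[0,0,0]],[[0,0,0],[0,0,0]],[[0,0,0],[0,0,0]],[[0,0,0],[0,0,0]],[[0,0,0],[0,0,0]]]'
python3 look.py s1 '[[443.5,-9,95,18,0],[622.5,-5,88,25,30],[619,-113,88,32,30]]';python3 plan.py 443.5 -9 52 95 1
```

```text
clock: 25.4
position: [442.4, -8.7, 179.9]
tcp_rot: [-0.0, 0.676, 0.737, -0.0]
ft_force: [-0.1, 0.7, -0.3]
finger_gap: 64.0
clock: 26.4
position: [443.6, -9.1, 180.5]
tcp_rot: [0.0, 0.676, 0.737, 0.0]
ft_force: [-0.2, -0.9, 0.0]
finger_gap: 64.2
clock 26.55 pos [443.5  -9.1 180.5] yaw 95.0 tilt 0.0 dyaw 0.0 gap 64.1 q [-0.09  0.26  2.11 -0.    0.77 -1.75] F [-0.3  0.   0.4]
[[0.0001, -0.0, 0.1285], [-0.0, 0.0, -0.0002]]
```

View pics/s1w.png

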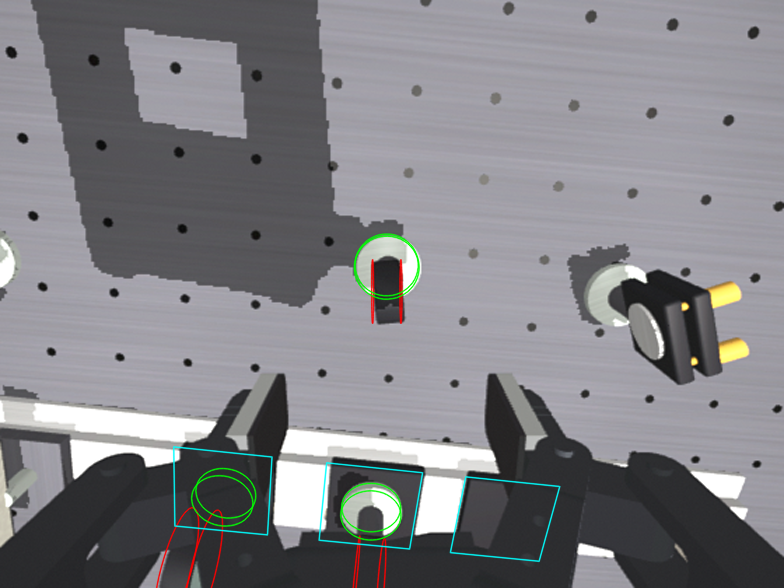

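```bash
python3 -m pendant '[[[0.0005,0,0.015],[0,0,-0.035]],[[0,0,0.02],[0,0,0]],[[0,0,0.025],[0,0,0]],[[0,0,0.02],[0,0,0]],[[0,0,0.02],[0,0,0]],[[0,0,0.018],[0,0,0]],[[0,0,0.01],[0,0,0]],[[0,0,0],[0,0,0]]]'
python3 look.py s2 '[[443.5,-9,97,18,0]]'
```

```text
clock: 27.55
position: [443.2, -8.6, 52.2]
tcp_rot: [-0.0, 0.663, 0.749, -0.0]
ft_force: [-0.1, 0.1, 0.5]
finger_gap: 64.1
```

View pics/s2w.png

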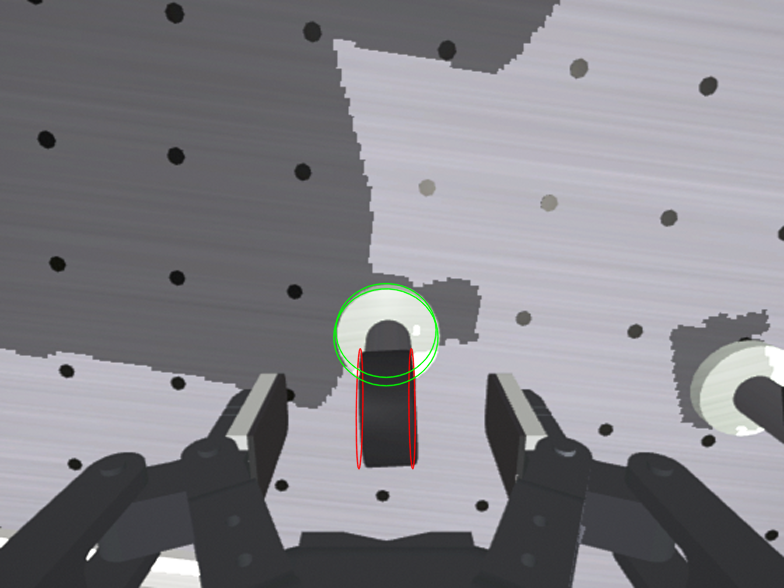

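```bash
python3 -m pendant '[[[0,0,0],[0,0,-0.02]],[[0,0,0],[0,0,0]],[[0,0,0],[0,0,0]],[[0,0,0],[0,0,0]],[[0,0,0],[0,0,0]],[[0,0,0],[0,0,0]],[[0,0,0],[0,0,0]],[[0,0,0],[0,0,0]]]' 0 40
python3 -m pendant '[[[0,0,-0.003],[0,0,0]],[[0,0,-0.008],[0,0,0]],[[0,0,-0.012],[0,0,0]],[[0,0,-0.015],[0,0,0]],[[0,0,-0.015],[0,0,0]],[[0,0,-0.015],[0,0,0]],[[0,0,-0.008],[0,0,0]],[[0,0,-0.004],[0,0,0]]]'
python3 plan.py 625.5 96.5 132 88 14
```

```text
clock: 28.7
position: [443.7, -8.6, 52.7]
tcp_rot: [0.0, 0.655, 0.755, 0.0]
ft_force: [-0.6, 0.0, 6.1]
finger_gap: 15.0
clock: 29.7
position: [443.6, -8.6, 133.1]
tcp_rot: [0.0, 0.655, 0.755, 0.0]
ft_force: [0.5, 0.2, -0.9]
finger_gap: 15.2
clock 29.7 pos [443.6  -8.6 133.1] yaw 98.1 tilt 0.04 dyaw -10.1 gap 15.2 q [-0.09  0.34  2.15 -0.    0.64 -1.8 ] F [ 0.5  0.2 -0.9]
[[0.0056, 0.0139, 0.0001], [0.0001, 0.0, 0.0126]]
[[0.0058, 0.0138, 0.0001], [0.0001, 0.0, 0.0126]]
[[0.0059, 0.0138, 0.0001], [0.0001, 0.0, 0.0126]]
[[0.0061, 0.0137, 0.0001], [0.0001, 0.0, 0.0126]]
[[0.0063, 0.0136, 0.0001], [0.0001, 0.0, 0.0126]]
[[0.0065, 0.0135, 0.0001], [0.0001, 0.0, 0.0126]]
[[0.0066, 0.0135, 0.0001], [0.0001, 0.0, 0.0126]]
[[0.0068, 0.0134, 0.0001], [0.0001, 0.0, 0.0126]]
[[0.007, 0.0133, 0.0001], [0.0001, 0.0, 0.0126]]
[[0.0071, 0.0132, 0.0001], [0.0001, 0.0, 0.0126]]
[[0.0073, 0.0131, 0.0001], [0.0001, 0.0, 0.0126]]
[[0.0075, 0.013, 0.0001], [0.0001, 0.0, 0.0126]]
[[0.0076, 0.0129, 0.0001], [0.0001, 0.0, 0.0126]]
[[0.0078, 0.0128, 0.0001], [0.0001, 0.0, 0.0126]]
```

```bash
python3 -m pendant '[[[0.0056,0.0139,0],[0,0,0.0126]],[[0.0058,0.0138,0],[0,0,0.0126]],[[0.0059,0.0138,0],[0,0,0.0126]],[[0.0061,0.0137,0],[0,0,0.0126]],[[0.0063,0.0136,0],[0,0,0.0126]],[[0.0065,0.0135,0],[0,0,0.0126]],[[0.0066,0.0135,0],[0,0,0.0126]],[[0.0068,0.0134,0],[0,0,0.0126]]]'
python3 -m pendant '[[[0.007,0.0133,0],[0,0,0.0126]],[[0.0071,0.0132,0],[0,0,0.0126]],[[0.0073,0.0131,0],[0,0,0.0126]],[[0.0075,0.013,0],[0,0,0.0126]],[[0.0076,0.0129,0],[0,0,0.0126]],[[0.0078,0.0128,0],[0,0,0.0126]],[[0,0,0],[0,0,0]],[[0,0,0],[0,0,0]]]'
python3 -m pendant '[[[0,0,0.01],[0,0,0]],[[0,0,0.012],[0,0,0]],[[0,0,0.012],[0,0,0]],[[0,0,0.006],[0,0,0]],[[0,0,0.002],[0,0,0]],[[0,0,0],[0,0,0]],[[0,0,0],[0,0,0]],[[0,0,0],[0,0,0]]]'
python3 look.py s3 '[[625.5,96.5,88,18,38]]'; python3 plan.py 625.5 96.5 82.6 88 1
```

```text
clock: 30.7
position: [548.3, 51.9, 132.5]
tcp_rot: [0.0, 0.693, 0.721, 0.0]
ft_force: [-0.5, 0.7, -0.6]
finger_gap: 15.1
clock: 31.7
position: [624.8, 96.4, 132.3]
tcp_rot: [-0.0, 0.719, 0.695, -0.0]
ft_force: [-0.1, 0.7, -1.9]
finger_gap: 14.9
clock: 32.7
position: [625.5, 96.5, 90.9]
tcp_rot: [0.0, 0.719, 0.695, 0.0]
ft_force: [-0.2, 0.4, -1.0]
finger_gap: 14.9
clock 32.85 pos [625.3  96.5  90.7] yaw 88.0 tilt 0.01 dyaw -0.0 gap 15.2 q [ 0.11  0.62  1.75 -0.    0.77 -1.43] F [-0.   0.5 -1.2]
[[0.0, 0.0002, 0.0081], [0.0002, -0.0, 0.0005]]
```

View pics/s3w.png

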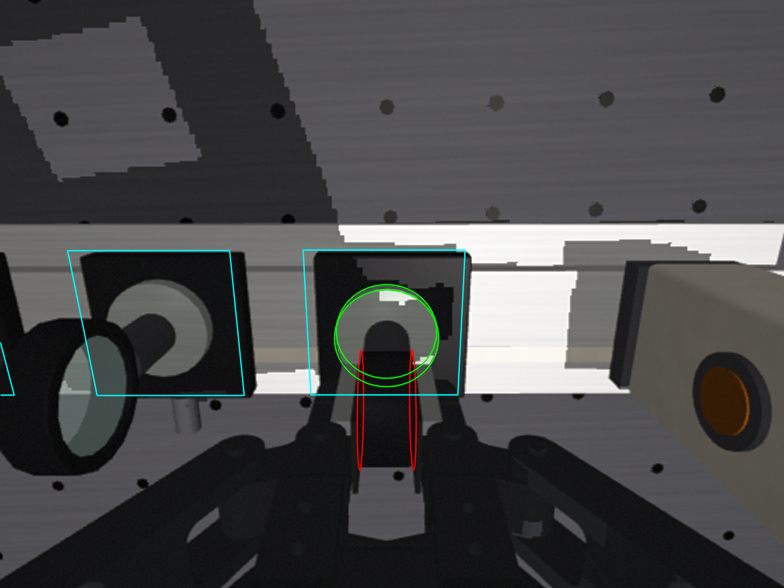

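```bash
python3 -m pendant '[[[0.002,0,0.003],[0,0,0]],[[0,0,0.003],[0,0,0]],[[0,0,0.001],[0,0,0]],[[0,0,0.0005],[0,0,0]],[[0,0,0.0005],[0,0,0]],[[0,0,0.0004],[0,0,0]],[[0,0,0],[0,0,0]],[[0,0,0],[0,0,0]]]'
```

```text
clock: 33.85
position: [625.5, 98.5, 82.7]
tcp_rot: [0.0, 0.719, 0.695, 0.0]
ft_force: [-3.3, 0.9, 7.5]
finger_gap: 15.2
```

```bash
python3 -m pendant '[[[0,0,-0.0003],[0,0,0]],[[0,0,0],[0,0,0]],[[0,0,0],[0,0,0]],[[0,0,0],[0,0,0]],[[0,0,0],[0,0,0]],[[0,0,0],[0,0,0]],[[0,0,0],[0,0,0]],[[0,0,0],[0,0,0]]]' 55
python3 -m pendant '[[[0,0,-0.006],[0,0,0]],[[0,0,-0.015],[0,0,0]],[[0,0,-0.02],[0,0,0]],[[0,0,-0.02],[0,0,0]],[[0,0,-0.02],[0,0,0]],[[0,0,-0.015],[0,0,0]],[[0,0,-0.01],[0,0,0]],[[0,0,-0.01],[0,0,0]]]'
python3 -m pendant '[[[0,-0.02,-0.01],[0,0,0]],[[0,-0.02,-0.01],[0,0,0]],[[0,-0.03,-0.01],[0,0,0]],[[0,-0.03,-0.01],[0,0,0]],[[0,-0.03,-0.01],[0,0,0]],[[0,-0.02,0],[0,0,0]],[[0,0,0],[0,0,0]],[[0,0,0],[0,0,0]]]'
python3 look.py e1 '[[625.5,98.5,88,18,30],[622.5,-5,88,25,30],[619,-113,88,32,30]]'
```

```text
clock: 34.85
position: [625.3, 98.5, 82.4]
tcp_rot: [0.0, 0.719, 0.695, 0.0]
ft_force: [0.1, -1.1, 0.1]
finger_gap: 46.8
clock: 35.85
position: [625.2, 98.5, 198.9]
tcp_rot: [-0.0, 0.719, 0.695, -0.0]
ft_force: [0.3, -0.5, 0.2]
finger_gap: 47.0
clock: 36.85
position: [475.5, 103.7, 248.7]
tcp_rot: [0.0, 0.719, 0.695, 0.0]
ft_force: [0.1, -0.8, -0.2]
finger_gap: 46.7
```

View pics/e1w.png

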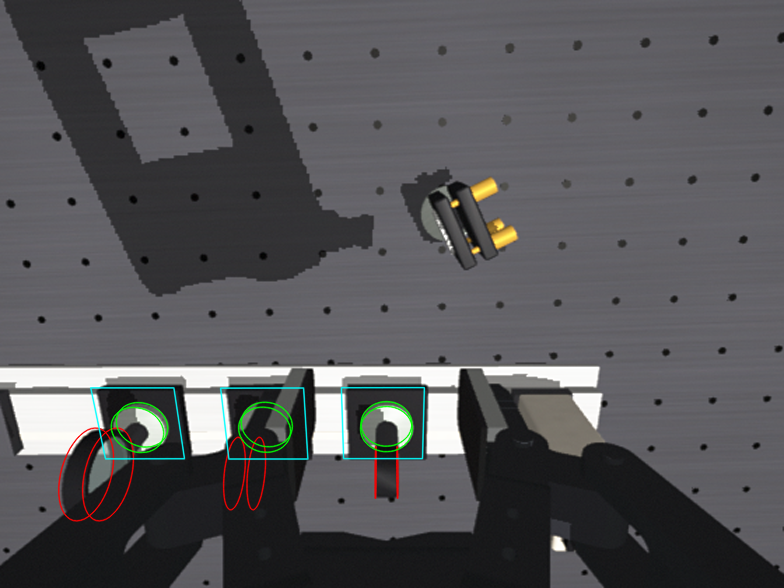

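View pics/e1.png

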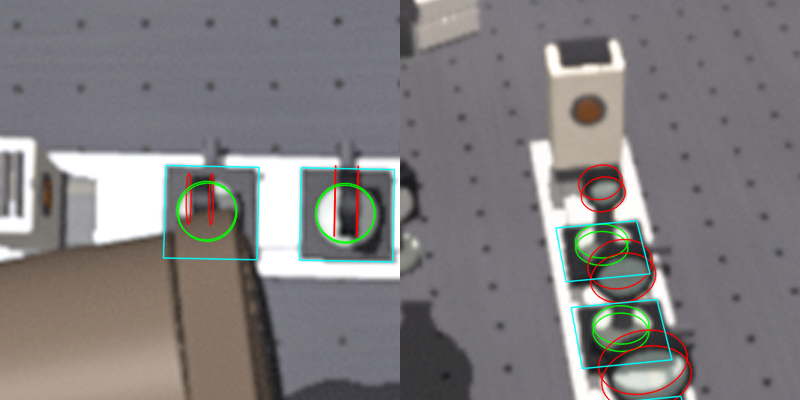

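```bash
python3 -m pendant '[[[0.04,0,0],[0,0,0]],[[0.05,0,0],[0,0,0]],[[0.05,0,0],[0,0,0]],[[0.05,0,0],[0,0,0]],[[0.05,0,0],[0,0,0]],[[0.05,0,0],[0,0,0]],[[0.04,0,0],[0,0,0]],[[0,0,0],[0,0,0]]]'
python3 - <<'E'
from fit import *
c=env.read_camera("top");a=c["color"];b=cv2.imread("pics/top0.png")
v=np.vstack([a[140:290,120:420],b[140:290,120:420]]);cv2.imwrite("pics/fin.png",cv2.resize(v,None,fx=1.95,fy=1.95,interpolation=cv2.INTER_CUBIC))
l=[]
for x,y,r in((625.5,98.5,18),(622.5,-5,25),(619,-113,32)):
    l+=[(P,(0,0,255)) for P in pts_ring(x,y,np.radians(88),r,30)]+[(P,(0,255,0)) for P in pts_foot(x,y,30)]
im=overlay(c,a,l,4);cv2.imwrite("pics/fin2.png",np.vstack([im[560:860,780:1380],cv2.resize(a,None,fx=4,fy=4)[560:860,780:1380]]))
E
```

```text
clock: 38.0
position: [486.7, 436.1, 247.4]
tcp_rot: [-0.0, 0.718, 0.696, -0.0]
ft_force: [0.1, -0.9, -0.9]
finger_gap: 46.9
```

View pics/fin.png

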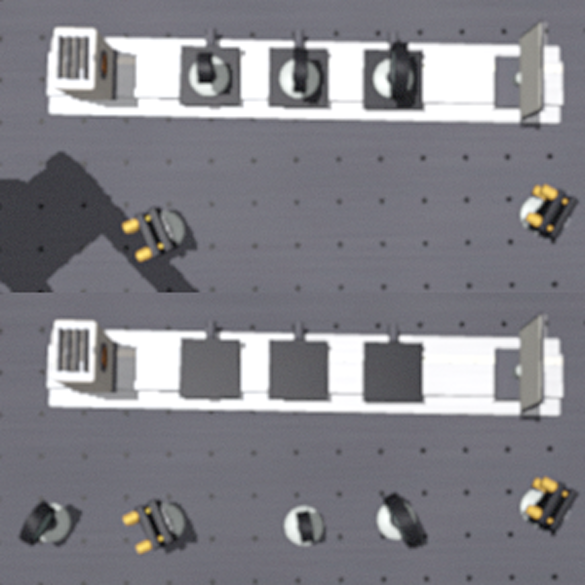

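View pics/fin2.png

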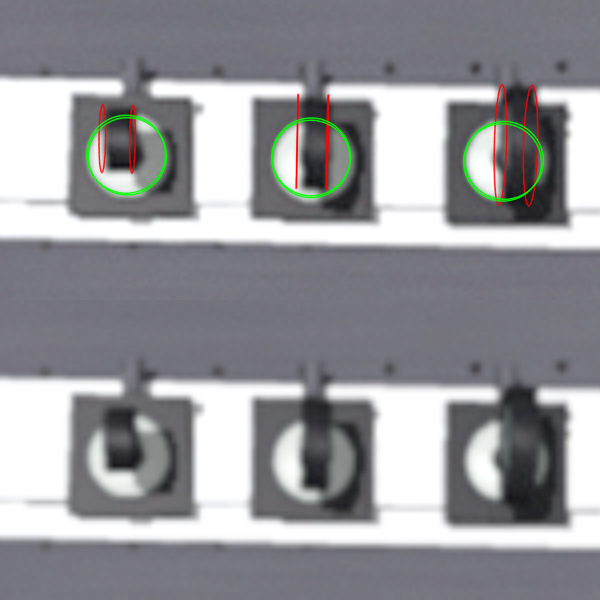

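```bash
python3 -c "
from plant import env
print(env.hand_in(),env.sense()['clock'])"
```

```text
the job is handed in; nothing more can be done
the job is handed in; nothing more can be done
```

All three lens mounts are standing on the rail carriages. The small one is next to the lamp, the medium one is in the middle and the large one is next to the screen. I handed the job in just after the arm's clock read 38 s; no verdict was reported.

**Placement:** in the last top picture, with the arm clear, each foot is within about 2 mm of its carriage centre. The rings are upright and released. I set the gripper yaw to the rail direction (88°) for each release, and in the picture the rings lie square across the rail. I did not measure the final lens angles separately.

**Mirrors:** both look unmoved when compared with the first picture.

**Forces:** the largest force in any reading was about 15 N, when the medium lens touched its carriage.

**Disagreements:** the top and wrist cameras differed by about 2–5 mm on the medium lens and the carriages. I followed the wrist view for the final alignment of each grasp and each placement. The model outlines drawn over the last top picture are shifted by a similar amount, so I judged the centring from the feet and carriages in the picture itself.

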